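Square a tree slice on the scanner and close the lid

ROBOT

A 6-joint arm with a two-finger parallel gripper is mounted at the origin on the work surface. World frame = base frame: x ahead of the robot, y to its left, z up, the work surface at z = 0. Lengths are in m, angles in rad, forces in N, time in s.
With the tool pointing down it reaches from about 0.425 to 0.95 m from the base axis. Payload 3.5 kg.
Tool frame: the origin (TCP) lies midway between the tips of the shut fingers; the grasp point (between the pads) lies 19 mm behind it; z points along the fingers, y is the line along which they close (so a half turn about z gives the same grasp; the last joint's range is limited). The gripper opens to 85 mm and grips with 20 to 120 N. Pads are 22 mm wide; open, the fingers measure 114 mm over their backs; the gripper's body (76 mm by 85 mm) begins 54 mm behind the grasp point. The pads swing forward as they close: fully open they stand 13 mm farther back than shut.
Start: joints at [-1.364, 0.286, 1.577, -0, 1.279, -0.15], TCP at [0.236, -0.632, 0.231] pointing down, gripper open.
Joint ranges: [-2.77, 2.77], [-0.9, 2.22], [0.21, 2.48], [-1.53, 4.67], [0.24, 2.81], [-2.84, 2.84]. Speed limits (rad/s): [2.79, 2.79, 3.14, 3.14, 3.14, 3.14].

INTERFACE

Orientations are given as a unit quaternion [x, y, z, w].
In Python, from plant import ctrl gives the robot as it stands.
- The arm moves only by the tool move_arm, never from a script. Its argument "plan" is a list of rows, each an object of numbers: "x", "y", "z": the shift along the tool's x, y, z in m; "yaw": the turn about the tool's z in rad; "fingers": the closure, from 0 (fully open) to 1 (shut). In form: [{"x": .., "y": .., "z": .., "yaw": .., "fingers": ..}, ...]. A call has 1 to 5 rows; each row is the pose to reach, as a shift and turn from the pose commanded when the call began, along the tool's axes at that moment; what a row does not reach only later rows make up. A row lasts 1/10 s, in which the tool goes at most 50 mm and 8.59 degrees, less where a joint would pass 70% of its speed; a pose out of reach is approached as far as the arm can. A call with a gripper value outside its range is refused whole. The fingers move at their own pace and stop on an object; "force" is the grip in N (left out, the last holds). Time passes only in rows, so rows that repeat a pose let the fingers close. It gives the time, the measured TCP pose, the force, the opening and the grip force at its end, in the units of the state.
- ctrl.get_state(): the state, without advancing time (a new reading comes with each control period).
- ctrl.read_camera(name): name is "side" or "top" or "wrist"; returns the picture (400x640x3 uint8, red, green, blue); there is no depth.
- ctrl.camera_model(name): a dict with "intrinsics" (3x3 intrinsics, pixels), "distortion" ([k1, k2, p1, p2, k3] as OpenCV has them; the pictures are not rectified), "cam_to_world" (4x4, takes a point from camera to world coordinates); the wrist camera has in their place "tool_from_camera" (4x4, takes a point from camera to tool coordinates, whose origin is the TCP and whose axes are the flange's). Camera axes: x right, y up, looking along -z (the intrinsics and any distortion apply to the point x, -y, -z); pixel columns grow to the right and rows downward; lengths in m; the calibration is good to about 2 mm. A picture is of the moment at which its call begins: read the wrist's pose just before it. camera_model takes no time and is no camera call.
- ctrl.sign_off(): hands the job in; it is judged then, once.
The state is a dict: "time": time; "qpos": joint angles; "dq": joint speeds; "joint_efforts": joint torques, N m; "eef_pos": TCP position; "tcp_rot": TCP orientation; "contact_force": force on the tool from outside, world axes, zero at the start; "wrist_torque": the same for the moment, N m; "opening": opening from 0.0 (shut) to 1.0 (fully open); "finger_force": force on a finger pad.
Only numpy, scipy, OpenCV 4.12 (cv2) and the standard library are available. Lean on these libraries where they do the work, as an engineer would, in place of code of your own. Each camera call takes 0.05 s, during which the arm holds its last target. There are 200 camera calls.

TASK

Get the pale tree slice on the scanner glass ready to scan: move it into the orange-marked corner until its edge touches both rim walls there, then lower the stiff-hinged lid gently all the way down onto the rim and, with the lid down, press it lightly with the fingers near its free edge, where the blue plate is, for about a second (about one kilogram's weight, never above three). Leave the lid fully closed with the slice still in its corner, and do not disturb anything else on the bench.

Things in the scene. Friction and masses are not known exactly. Their poses are not given: they have to be found in the camera images.
- scanner: grey flatbed specimen scanner, fixed, 270 (x) x 300 (y) x 50 mm. Origin: on the table under the centre of the glass; body spans y -170 to +130 mm. +y points to the lid hinge, -y to the strip with buttons, z up. Glass 50 mm above the table, 230 (x) x 190 (y) mm, centred on the origin, inside a white rim with walls 12 mm thick and 26 mm high (rim top 76 mm above the table)
- corner (a point): inner corner of the rim at glass height where the walls at scanner +x and -y meet, marked orange on the glass and the rim. Axes as the scanner: the glass extends towards its -x and +y. The slice touches both walls when its centre is at x -42 mm, y +42 mm from here
- disc: the tree slice to be scanned: round, pale face with growth rings and dark bark, 84 mm diameter, 20 mm thick, about 100 g, lying flat on the glass; origin at the centre of its underside, z up
- lid (a joint): angle of the scanner lid: 0 = closed, flat on the rim (its stop); grows as it opens, about 1.57 = upright, up to 2.0 leaning back. The lid is a flat plate 262 wide (along scanner x) x 225 (hinge to free edge) x 14 mm, about 0.5 kg; its hinge is stiff and it stays where it is left
- lid_hinge (a point): middle of the lid's hinge axis (which runs along scanner x), at scanner y +110 mm, z 76 mm, in the plane of the lid's underside. Axes are the lid's: -y from the hinge to the free edge, z out of the lid's outer (upper) face
- lid_edge (a point): middle of the lid's free edge, on its outer (upper) face: 225 mm from the hinge along the lid's -y and 14 mm out. Axes as lid_hinge. A sprung blue press plate, 200 (along the edge) x 50 mm, lies on the outer face with its centre line 35 mm from the edge; its top stands 10 to 22 mm above that face (set by the last user, not measured), gives from 3 N and bottoms after 4 mm at 15 N
- dark_disc: bystander: dark round wood slice, 120 mm diameter, 30 mm thick, lying flat on the table; origin at the centre of its underside
- mug: bystander: blue mug, 80 mm wide, 95 mm tall; origin at the centre of its underside
- jar: bystander: amber glass jar, 70 mm wide, 90 mm tall; origin at the centre of its underside
- core_mount: bystander: wooden mount bar 150 x 50 x 30 mm, long along its x; origin at the centre of its underside
- brush: bystander: brush, 180 mm long, lying along its x; origin at its underside
- cut_block: bystander: pale wood block 90 x 90 x 35 mm; origin at the centre of its underside
Mind the look-alikes: they are no part of the job. Leave any red look-alike of the disc alone.

How it is judged:
On the way, in this order (a step that is already met when the one before it is completed fails the run):
1. the slice lies against both walls of the marked corner (gaps under 3.5 mm) while the lid is still open (x of disc in the frame of corner above -0.0455 m and y of disc in the frame of corner below 0.0455 m and z of disc in the frame of corner below 0.004 m and value of joint lid above 1 rad), for 0.2 s.
2. the lid is down on the rim and the fingers press it near its free edge with more than 4 N for half a second (value of joint lid below 0.025 rad and contact force between the fingers and lid above 4 N and y of the grasp point in the frame of lid_hinge below -0.13 m), for 0.5 s.
At the end, for the whole second after the job is handed in: the lid is closed (under 0.025 rad, about 5 mm at its free edge) and at rest; the slice lies flat on the glass within 3.5 mm of both walls of the marked corner (x of disc in the frame of corner above -0.0455 m and y of disc in the frame of corner below 0.0455 m and z of disc in the frame of corner below 0.004 m and value of joint lid below 0.025 rad and velocity of joint lid between -0.05 and 0.05 rad/s and linear speed of disc below 0.02 m/s); the robot touches nothing.
It fails at once if the lid comes down hard: faster than 1 rad/s in the last 0.3 rad, or than 2 rad/s anywhere ((value of joint lid below 0.3 rad and velocity of joint lid below -1 rad/s) or velocity of joint lid below -2 rad/s).
It fails at once if the lid is pressed with more than 30 N (contact force between any of the fingers, the arm and lid above 30 N).
It fails at once if a bystander is moved by more than 20 mm (distance of any of dark_disc, mug, jar, core_mount, brush, cut_block from where it was at the start of the episode above 0.02 m).
It also fails if it takes over 72 s, if anything falls off the work surface, if the arm or the gripper's body presses on something with over 40 N, if the wrist force passes 120 N, or if a joint passes its speed limit or range.

## Working session

There is one attempt and no reset: what is moved stays moved. The work goes in short steps, Python scripts to look and compute and a tool call to move; the robot and the scene stay as the last step left them, time stands still between calls to the robot, and variables do not carry over. Pictures are saved under pics/ and viewed, at most 10 in all, crops included, and the job is handed in when it is done.

Besides the shell and the picture viewer there is one more tool, called after "Request:" as name(argument=value, ...), one argument or row to a line, values as JSON. move_arm: Moves the arm, as the interface text tells. Its arguments: {"type":"object","properties":{"plan":{"type":"array"},"force":{"type":"number"}},"required":["plan"]}

```bash
mkdir -p pics; ls; cat > h.py <<'E'
import numpy as np, cv2
from plant import ctrl
from scipy.spatial.transform import Rotation as R
def T_of(name,s=None):
    m=ctrl.camera_model(name)
    if 'cam_to_world' in m: return m,np.array(m['cam_to_world'])
    s=s or ctrl.get_state(); T=np.eye(4); T[:3,:3]=R.from_quat(s['tcp_rot']).as_matrix(); T[:3,3]=s['eef_pos']
    return m,T@np.array(m['tool_from_camera'])
def rays(name,px,s=None):
    m,T=T_of(name,s)
    p=cv2.undistortPoints(np.array(px,float).reshape(-1,1,2),np.array(m['intrinsics']),np.array(m['distortion'])).reshape(-1,2)
    d=np.c_[p[:,0],-p[:,1],-np.ones(len(p))]@T[:3,:3].T
    return T[:3,3],d
def plane(name,px,z,s=None):
    o,d=rays(name,px,s); return o+d*((z-o[2])/d[:,2])[:,None]
def proj(name,P,s=None):
    m,T=T_of(name,s); c=(np.atleast_2d(P)-T[:3,3])@T[:3,:3]
    c=c*[1,-1,-1]
    return cv2.projectPoints(c,np.zeros(3),np.zeros(3),np.array(m['intrinsics']),np.array(m['distortion']))[0].reshape(-1,2)
def tri(obs):
    A=np.zeros((3,3));b=np.zeros(3)
    for n,px,s in obs:
        o,d=rays(n,[px],s); d=d[0]/np.linalg.norm(d[0]); M=np.eye(3)-np.outer(d,d); A+=M;b+=M@o
    return np.linalg.solve(A,b)
def shot(name,f):
    im=ctrl.read_camera(name); cv2.imwrite('pics/'+f,im[:,:,::-1]); return im
E
python3 - <<'E'
from h import *
s=ctrl.get_state();print(s)
for n in('top','side'):
    shot(n,n+'0.png');m,T=T_of(n);print(n,T.round(3).tolist(),np.array(m['intrinsics'])[0].round(1))
print(ctrl.camera_model('wrist'))
E
```

```text
pics
{'time': 0.0, 'qpos': array([-1.36400421e+00,  2.87184525e-01,  1.57817399e+00,  2.59855992e-06,
        1.27861275e+00, -1.49999857e-01]), 'dq': array([ 0.00039005, -0.00023609,  0.00140386, -0.00141   , -0.00012764,
        0.00091099]), 'joint_efforts': array([-8.97077061e-04, -4.05985701e+01, -2.92626160e+01, -2.02835181e-04,
        5.71671422e-03, -6.93887571e-06]), 'eef_pos': array([ 0.23564887, -0.63182718,  0.22993624]), 'tcp_rot': array([ 9.84128964e-01,  1.77450748e-01, -3.25238945e-05, -1.18886232e-03]), 'contact_force': array([1.13342079, 0.24112201, 0.18977294]), 'wrist_torque': array([-0.00406053, -0.00242161,  0.03355266]), 'finger_force': 0.0, 'opening': 0.999528220042231}
top [[-0.013, 0.989, -0.149, 0.296], [-1.0, -0.016, -0.018, -0.014], [-0.02, 0.148, 0.989, 1.525], [0.0, 0.0, 0.0, 1.0]] [486.9   0.  319.3]
side [[-0.621, 0.509, -0.596, -0.273], [-0.784, -0.41, 0.466, 0.592], [-0.007, 0.757, 0.654, 0.945], [0.0, 0.0, 0.0, 1.0]] [418.4   0.  317. ]
{'intrinsics': array([[334.797087  ,   0.        , 317.57436834],
       [  0.        , 334.797087  , 200.03897176],
       [  0.        ,   0.        ,   1.        ]]), 'distortion': array([-0.05904673,  0.        ,  0.        ,  0.        ,  0.        ]), 'tool_from_camera': array([[ 5.56642877e-04,  9.64970344e-01,  2.62358392e-01,
         6.62303734e-02],
       [ 9.99999840e-01, -5.63603809e-04, -4.87189541e-05,
        -7.34744040e-05],
       [ 1.00853843e-04,  2.62358377e-01, -9.64970503e-01,
        -1.42943421e-01],
       [ 0.00000000e+00,  0.00000000e+00,  0.00000000e+00,
         1.00000000e+00]])}
```

View pics/top0.png

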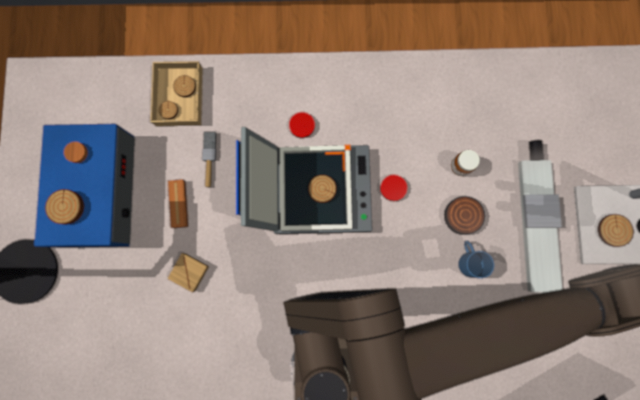

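View pics/side0.png

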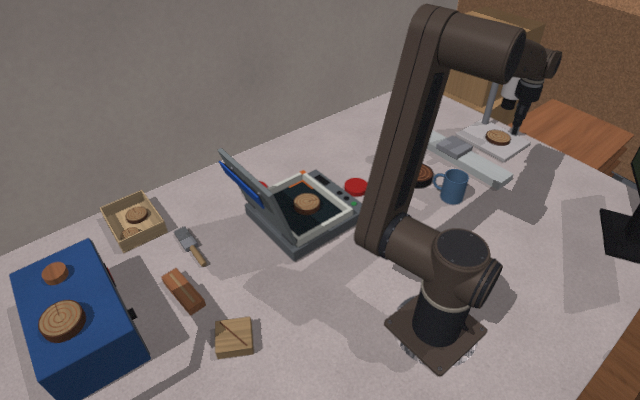

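Top view, candidates for the pale slice: on the glass (322,188), tray (184,86) and (168,109), blue box (64,207) and (75,152), balance at right (616,230), dark disc (465,214), red discs (302,125) and (393,187). I choose the one on the scanner glass, (322,188). The orange corner is at about (345,152) and the lid stands open to the left, with its free edge near x = 240. Next is a close crop with the measurements.

```bash
python3 - <<'E'
from h import *
im=cv2.imread('pics/top0.png'); c=im[110:250,220:400]; cv2.imwrite('pics/crop0.png',cv2.resize(c,None,fx=4,fy=4,interpolation=cv2.INTER_CUBIC))
for n in('top','side'):
    im=cv2.imread(f'pics/{n}0.png'); hsv=cv2.cvtColor(im,cv2.COLOR_BGR2HSV)
    for nm,lo,hi in(('wood',(8,60,90),(22,200,255)),('orange',(3,190,150),(13,255,255)),('blue',(105,150,80),(125,255,255))):
        m=cv2.inRange(hsv,lo,hi); k,l,st,ce=cv2.connectedComponentsWithStats(m)
        for i in range(1,k):
            if st[i,4]>15: 
                x,y=ce[i]
                if (n=='top' and 220<x<380 and 110<y<240) or (n=='side' and 210<x<370 and 140<y<260): print(n,nm,st[i],ce[i].round(1),plane(n,[ce[i]],.07)[0].round(3))
E
```

```text
top wood [324 144  28  28 109] [341.8 153.4] [ 0.641 -0.059  0.07 ]
top wood [331 154  12  15  25] [339.4 158.2] [ 0.626 -0.051  0.07 ]
top wood [310 175  26  27 578] [322.3 188.1] [0.535 0.003 0.07 ]
top orange [326 152  18  15  48] [337.  154.5] [ 0.638 -0.044  0.07 ]
top blue [237 141   2  73 145] [237.5 177.2] [0.572 0.26  0.07 ]
side wood [300 170   6   5  21] [302.5 171.6] [ 0.667 -0.08   0.07 ]
side wood [289 180  25   9  61] [301.  183.8] [ 0.616 -0.036  0.07 ]
side wood [294 193  26  17 330] [306.6 201.1] [0.535 0.003 0.07 ]
side blue [219 161  45  47 296] [241.7 184.2] [0.739 0.12  0.07 ]
```

View pics/crop0.png

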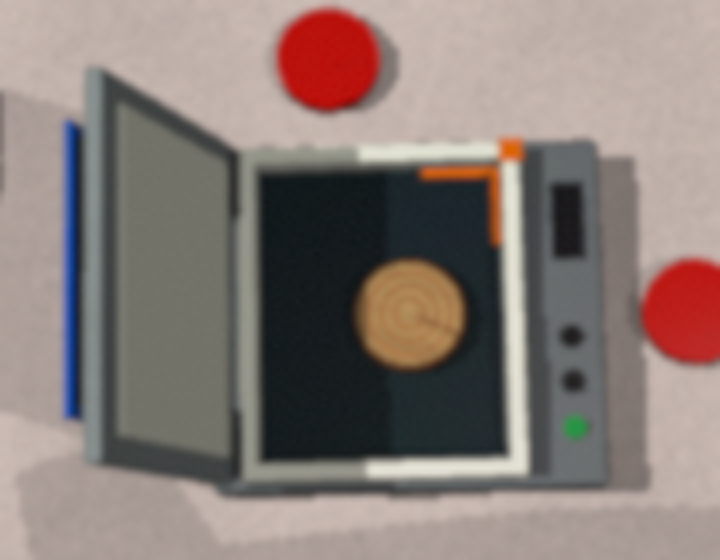

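The crop shows the slice on the glass at about full-picture pixel (322,188). The orange inner corner is at about (345,152), and the lid leans back with the blue plate on its far face. Both views agree on the slice top: (0.535, 0.003, z 0.07). I'll move the wrist camera over the scanner.

Request:
move_arm(
  plan=[
    {"x": 0.53, "y": -0.445, "z": -0.07, "yaw": 1.14, "fingers": 0.5},
    {"x": 0.53, "y": -0.445, "z": -0.07, "yaw": 1.14, "fingers": 0.5},
    {"x": 0.53, "y": -0.445, "z": -0.07, "yaw": 1.14, "fingers": 0.5},
    {"x": 0.53, "y": -0.445, "z": -0.07, "yaw": 1.14, "fingers": 0.5},
    {"x": 0.53, "y": -0.445, "z": -0.07, "yaw": 1.14, "fingers": 0.5},
  ],
)

```text
time: 0.6
eef_pos: [0.3582, -0.4152, 0.256]
tcp_rot: [0.981, -0.196, -0.0, -0.0]
contact_force: [1.7, -0.7, 0.1]
opening: 0.5
finger_force: 0.0
```

```bash
cat >> h.py <<'E'
def go(target,xang=None):
    s=ctrl.get_state();Rm=R.from_quat(s['tcp_rot']).as_matrix()
    d=Rm.T@(np.array(target)-s['eef_pos']); a=np.arctan2(Rm[1,0],Rm[0,0])
    print('t',round(s['time'],2),'pos',s['eef_pos'].round(4),'xang',round(np.degrees(a),1),'q',s['qpos'].round(2),'F',s['contact_force'].round(1),'open',round(s['opening'],2))
    print('shift',d.round(4),'yaw',None if xang is None else round(a-np.radians(xang),3))
E
python3 -c "
from h import *
go([.58,-.03,.30],-45)"
```

```text
t 0.6 pos [ 0.3582 -0.4152  0.256 ] xang -22.7 q [-1.04 -0.01  1.86  0.    1.29  0.92] F [ 1.7 -0.7  0.1] open 0.5
shift [ 0.0563 -0.4409 -0.0438] yaw 0.39
```

Request:
move_arm(
  plan=[
    {"x": 0.056, "y": -0.441, "z": -0.044, "yaw": 0.39, "fingers": 0.5},
    {"x": 0.056, "y": -0.441, "z": -0.044, "yaw": 0.39, "fingers": 0.5},
    {"x": 0.056, "y": -0.441, "z": -0.044, "yaw": 0.39, "fingers": 0.5},
    {"x": 0.056, "y": -0.441, "z": -0.044, "yaw": 0.39, "fingers": 0.5},
    {"x": 0.056, "y": -0.441, "z": -0.044, "yaw": 0.39, "fingers": 0.5},
  ],
)

```text
time: 1.1
eef_pos: [0.4777, -0.2044, 0.2802]
tcp_rot: [0.925, -0.38, -0.0, -0.0]
contact_force: [0.9, -0.5, -0.6]
opening: 0.498
finger_force: 0.0
```

```bash
python3 -c "
from h import *
go([.58,-.03,.30],-45)"
```

```text
t 1.1 pos [ 0.4777 -0.2044  0.2802] xang -44.6 q [-0.6  -0.1   1.9   0.    1.34  1.75] F [ 0.9 -0.5 -0.6] open 0.5
shift [-0.0498 -0.196  -0.0198] yaw 0.006
```

Request:
move_arm(
  plan=[
    {"x": -0.05, "y": -0.196, "z": -0.02, "yaw": 0.006, "fingers": 0.5},
    {"x": -0.05, "y": -0.196, "z": -0.02, "yaw": 0.006, "fingers": 0.5},
    {"x": -0.05, "y": -0.196, "z": -0.02, "yaw": 0.006, "fingers": 0.5},
    {"x": -0.05, "y": -0.196, "z": -0.02, "yaw": 0.006, "fingers": 0.5},
    {"x": -0.05, "y": -0.196, "z": -0.02, "yaw": 0.006, "fingers": 0.5},
  ],
)

```text
time: 1.6
eef_pos: [0.581, -0.0271, 0.3005]
tcp_rot: [0.925, -0.38, 0.0, -0.001]
contact_force: [-0.7, -0.6, -0.4]
opening: 0.5
finger_force: 0.0
```

```bash
python3 -c "
from h import *
go([.58,-.03,.30],-45)
s=ctrl.get_state(); im=shot('wrist','w1.png')
np.savez('w1.npz',p=s['eef_pos'],r=s['tcp_rot'])
"
```

```text
t 1.6 pos [ 0.581  -0.0271  0.3005] xang -44.6 q [-0.22  0.03  1.73  0.    1.37  2.13] F [-0.7 -0.6 -0.4] open 0.5
shift [0.0013 0.0028 0.0005] yaw 0.007
```

View pics/w1.png

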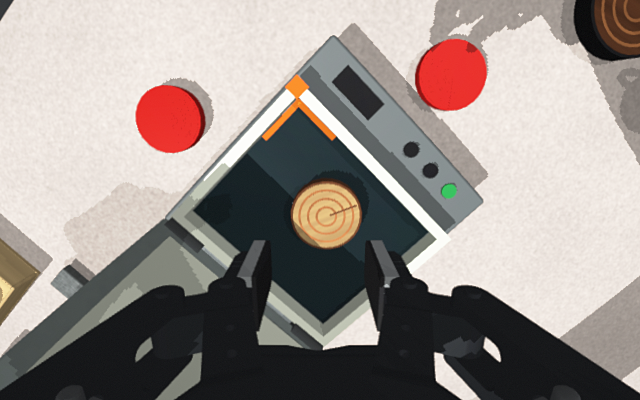

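Wrist view: slice centre at about (326,214), orange rim square at (297,87), glass corner at about (298,100). The −y wall's inner edge runs down-right and the +x wall's runs down-left. Next I measure these edges.

```bash
python3 - <<'E'
from h import *
z=np.load('w1.npz'); s=dict(eef_pos=z['p'],tcp_rot=z['r'])
im=cv2.imread('pics/w1.png'); b=cv2.medianBlur(im,3)[:,:,0]
def edge(rows,dirn):
    P=[]
    for v in rows:
        u=298
        while b[v,u]<105 and 5<u<600: u+=dirn
        P.append((u-0.5*dirn,v))
    return np.array(P,float)
A=edge(range(125,215,3),1); B=edge(range(120,190,3),-1)
L=[]
for n,P in(('-y wall',A),('+x wall',B)):
    for h in(.05,.076):
        W=plane('wrist',P,h,s); vx,vy,x,y=cv2.fitLine(W[:,:2].astype(np.float32),cv2.DIST_HUBER,0,.001,.001).ravel()
        r=(W[:,0]-x)*-vy+(W[:,1]-y)*vx
        print(n,h,np.degrees(np.arctan2(vy,vx)).round(2),(x.round(4),y.round(4)),'res mm',np.abs(r*1e3).max().round(2)); L.append((vx,vy,x,y))
def X(a,c):
    t=np.linalg.solve(np.array([[a[0],-c[0]],[a[1],-c[1]]]),[c[2]-a[2],c[3]-a[3]]); return np.array([a[2]+t[0]*a[0],a[3]+t[0]*a[1]])
print('corner z.05',X(L[0],L[2]).round(4),'z.076',X(L[1],L[3]).round(4))
hsv=cv2.cvtColor(im,cv2.COLOR_BGR2HSV)
m=cv2.inRange(hsv,(10,60,120),(25,190,255)); k,l,st,ce=cv2.connectedComponentsWithStats(m)
cs=max((c for c in cv2.findContours(m,cv2.RETR_EXTERNAL,cv2.CHAIN_APPROX_NONE)[0] if 250<c[:,0,0].mean()<400 and 170<c[:,0,1].mean()<260),key=len)
W=plane('wrist',cv2.convexHull(cs).reshape(-1,2),.07,s); c,r=cv2.minEnclosingCircle(W[:,:2].astype(np.float32)); print('disc',c,r)
px=cv2.fitEllipse(cs)[0]; t0=(322.3,188.1)
print('tri wrist/top/side',px,tri([('wrist',px,s),('top',t0,None),('side',(306.6,201.1),None)]).round(4))
o=cv2.inRange(hsv,(8,200,180),(20,255,255)); 
k,l,st,ce=cv2.connectedComponentsWithStats(o); print(st[1:][st[1:,4]>20],ce[1:][st[1:,4]>20])
E
```

```text
-y wall 0.05 88.35 (np.float32(0.5661), np.float32(-0.0326)) res mm 50.01
-y wall 0.076 88.35 (np.float32(0.5702), np.float32(-0.0353)) res mm 46.71
+x wall 0.05 -89.47 (np.float32(0.6537), np.float32(0.0222)) res mm 0.45
+x wall 0.076 -89.47 (np.float32(0.652), np.float32(0.0159)) res mm 0.42
corner z.05 [0.6328 2.2808] z.076 [0.6325 2.1252]
disc (0.5358262658119202, 0.0038319190498441458) 0.04110715165734291
tri wrist/top/side (326.360595703125, 214.4834442138672) [0.5354 0.0027 0.0691]
[[263  76  73  64 796]] [[297.94849246 109.53894472]]
```

```bash
python3 - <<'E'
from h import *
z=np.load('w1.npz'); s=dict(eef_pos=z['p'],tcp_rot=z['r'])
im=cv2.imread('pics/w1.png'); b=cv2.medianBlur(im,3)[:,:,0]
P=[]
for v in range(120,225,3):
    u=int(303+(v-97)*.94)-18
    while b[v,u]<105: u+=1
    P.append((u-.5,v))
W=plane('wrist',P,.05,s); vx,vy,x,y=cv2.fitLine(W[:,:2].astype(np.float32),cv2.DIST_HUBER,0,.001,.001).ravel()
print(np.degrees(np.arctan2(vy,vx)),x,y,np.abs((W[:,0]-x)*-vy+(W[:,1]-y)*vx).max())
print('y at x=.65',y+(.652-x)*vy/vx)
print(plane('wrist',[(297,87)],.076,s), b[90:105,290:306])
E
```

```text
0.52809167 0.54302496 -0.06761783 0.0005022393174114207
y at x=.65 -0.06661339
[[ 0.65980518 -0.07399898  0.076     ]] [[ 37  37  41  42  42  42  43  43  43  43  43  43  39  38  60 160]
 [ 75  37  37  41  42  42  42  43  43  43  42  39  39  60 160 253]
 [179  75  36  36  40  42  42  43  42  42  39  39  59 161 253 253]
 [255 180  75  36  38  40  42  42  42  38  38  50 161 253 253 253]
 [255 255 181  75  38  39  40  41  40  38  43 131 253 254 253 251]
 [252 255 255 181  74  39  39  39  40  42 128 253 254 253 251 250]
 [250 252 255 255 162  54  39  39  42 128 252 255 254 251 250 250]
 [250 251 255 255 193  97  41  41  47 141 255 255 253 251 250 250]
 [250 251 255 255 193  97  51  41  47 141 249 255 253 251 250 250]
 [251 254 255 226 133  93  56  39  35  52 156 253 255 253 251 250]
 [254 254 226 141 101  86  56  35  34  32  63 182 255 255 253 251]
 [254 225 141 102  99  68  38  35  35  35  37  68 182 255 255 253]
 [225 141 102 101  70  40  35  35  37  42  37  37  68 179 255 255]
 [152 106 100  70  40  37  37  38  44  44  38  35  35  66 177 255]
 [114 103  70  40  37  37  37  38  40  41  38  36  35  31  64 175]]
```

Corner ≈ (0.653, −0.067), scanner yaw ≈ 0.5°, slice centre ≈ (0.5355, 0.003), so the target centre is about (0.611, −0.025). I'll cradle the slice from its −x/+y side with the fingers about 60 mm apart and push it into the corner.

```bash
python3 -c "
from h import *
go([.4905,.048,.10],-45);go([.4905,.048,.054],-45)"
```

```text
t 1.65 pos [ 0.5803 -0.0288  0.3001] xang -44.7 q [-0.22  0.03  1.74  0.    1.37  2.13] F [-0.2 -0.5 -0.2] open 0.5
shift [-0.1177  0.0085  0.2001] yaw 0.005
t 1.65 pos [ 0.5803 -0.0288  0.3001] xang -44.7 q [-0.22  0.03  1.74  0.    1.37  2.13] F [-0.2 -0.5 -0.2] open 0.5
shift [-0.1177  0.0085  0.2461] yaw 0.005
```

Request:
move_arm(
  plan=[
    {"x": -0.06, "y": 0.004, "z": 0.03, "fingers": 0.3},
    {"x": -0.1, "y": 0.008, "z": 0.06, "fingers": 0.3},
    {"x": -0.118, "y": 0.0085, "z": 0.1, "fingers": 0.3},
    {"x": -0.118, "y": 0.0085, "z": 0.15, "fingers": 0.3},
    {"x": -0.118, "y": 0.0085, "z": 0.195, "fingers": 0.3},
  ],
)

```text
validation failed for argument at $.pl...
```

Request:
move_arm(
  plan=[
    {"z": 0.02, "fingers": 0.3},
    {"z": 0.035, "fingers": 0.3},
    {"z": 0.045, "fingers": 0.3},
    {"z": 0.0485, "fingers": 0.3},
    {"z": 0.0485, "fingers": 0.3},
  ],
)

```text
validation failed for argument at $.pl...
```

```bash
python3 -c "
from h import *
go([.5695,.0165,.054],-45)
shot('wrist','w2.png')"
```

```text
t 1.65 pos [ 0.5803 -0.0288  0.3001] xang -44.7 q [-0.22  0.03  1.74  0.    1.37  2.13] F [-0.2 -0.5 -0.2] open 0.5
shift [-0.0394 -0.0246  0.2461] yaw 0.005
```

View pics/w2.png

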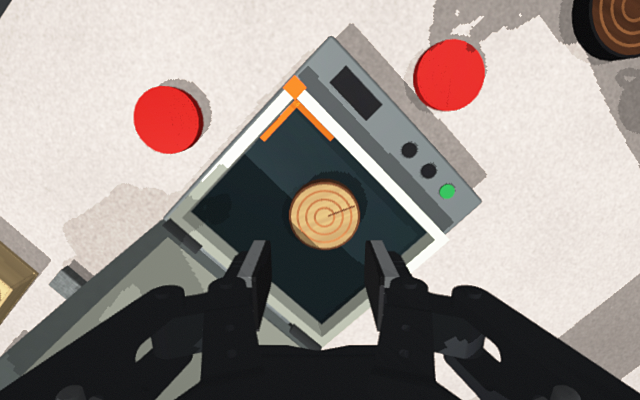

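Both moves were refused because every row needs all five fields, so the view is unchanged: slice still at about (324,215). I'll resend them in full.

Request:
move_arm(
  plan=[
    {"x": -0.06, "y": 0.004, "z": 0.03, "yaw": 0, "fingers": 0.3},
    {"x": -0.1, "y": 0.008, "z": 0.06, "yaw": 0, "fingers": 0.3},
    {"x": -0.118, "y": 0.0085, "z": 0.1, "yaw": 0, "fingers": 0.3},
    {"x": -0.118, "y": 0.0085, "z": 0.15, "yaw": 0, "fingers": 0.3},
    {"x": -0.118, "y": 0.0085, "z": 0.195, "yaw": 0, "fingers": 0.3},
  ],
)

```text
time: 2.2
eef_pos: [0.4888, 0.0449, 0.1071]
tcp_rot: [0.924, -0.383, 0.001, -0.0]
contact_force: [0.2, 0.2, 0.4]
opening: 0.701
finger_force: 0.0
```

```bash
python3 -c "
from h import *
go([.4905,.048,.054],-45)"
```

```text
t 2.2 pos [0.4888 0.0449 0.1071] xang -45.0 q [-0.12  0.02  2.12 -0.    1.    2.24] F [0.2 0.2 0.4] open 0.7
shift [-0.0011 -0.0033  0.0531] yaw -0.0
```

Request:
move_arm(
  plan=[
    {"x": 0, "y": 0, "z": 0.02, "yaw": 0, "fingers": 0.3},
    {"x": 0, "y": 0, "z": 0.035, "yaw": 0, "fingers": 0.3},
    {"x": 0, "y": 0, "z": 0.045, "yaw": 0, "fingers": 0.3},
    {"x": 0, "y": 0, "z": 0.05, "yaw": 0, "fingers": 0.3},
    {"x": 0, "y": 0, "z": 0.05, "yaw": 0, "fingers": 0.3},
  ],
)

```text
time: 2.7
eef_pos: [0.4898, 0.0449, 0.058]
tcp_rot: [0.924, -0.383, -0.0, 0.0]
contact_force: [1.2, -0.2, -0.4]
opening: 0.696
finger_force: 0.0
```

```bash
python3 -c "
from h import *
go([.5695,.0165,.054],-45)
shot('wrist','w3.png')"
```

```text
t 2.7 pos [0.4898 0.0449 0.058 ] xang -45.0 q [-0.12  0.11  2.14 -0.    0.9   2.24] F [ 1.2 -0.2 -0.4] open 0.7
shift [ 0.0765 -0.0363  0.004 ] yaw -0.001
```

View pics/w3.png

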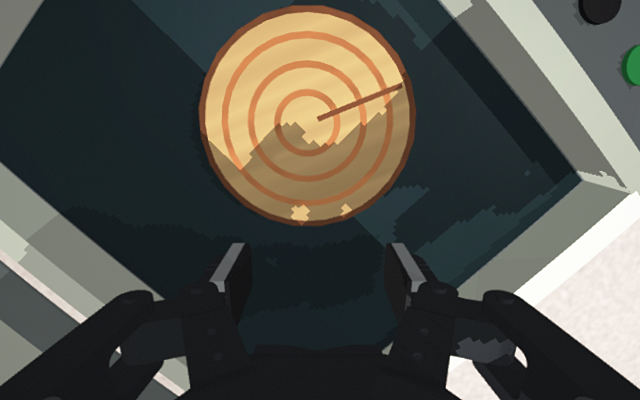

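Both fingers stand behind the slice, pads at about (232,265) and (402,265), with the slice centre at (307,115). Pushing now, stopping short of the walls.

Request:
move_arm(
  plan=[
    {"x": 0.012, "y": 0, "z": 0.004, "yaw": 0, "fingers": 0.3},
    {"x": 0.03, "y": -0.008, "z": 0.004, "yaw": 0, "fingers": 0.3},
    {"x": 0.047, "y": -0.018, "z": 0.004, "yaw": 0, "fingers": 0.3},
    {"x": 0.062, "y": -0.028, "z": 0.004, "yaw": 0, "fingers": 0.3},
    {"x": 0.076, "y": -0.036, "z": 0.004, "yaw": 0, "fingers": 0.3},
  ],
)

```text
time: 3.25
eef_pos: [0.5711, 0.0165, 0.0549]
tcp_rot: [0.924, -0.383, 0.001, -0.0]
contact_force: [-1.2, 0.1, 0.0]
opening: 0.701
finger_force: 0.3
```

```bash
cat > look.py <<'E'
import sys
from h import *
s=ctrl.get_state(); im=cv2.cvtColor(shot('wrist',sys.argv[1]),cv2.COLOR_RGB2HSV)
go([.584,.002,.054],-45)
m=cv2.inRange(im,(8,60,70),(25,200,255)); m=cv2.morphologyEx(m,cv2.MORPH_OPEN,np.ones((5,5)))
c=max(cv2.findContours(m,cv2.RETR_EXTERNAL,cv2.CHAIN_APPROX_NONE)[0],key=cv2.contourArea)
W=plane('wrist',cv2.convexHull(c).reshape(-1,2),.07,s)[:,:2].astype(np.float32)
print('bbox px',cv2.boundingRect(c),'disc',np.round(cv2.minEnclosingCircle(W),4) if 0 else [np.round(v,4) for v in cv2.minEnclosingCircle(W)])
E
python3 look.py w4.png
```

```text
t 3.3 pos [0.5735 0.0156 0.0556] xang -45.0 q [-0.15  0.27  1.95 -0.    0.92  2.21] F [ 0.8 -0.9  0.2] open 0.7
shift [0.017  0.0022 0.0017] yaw -0.0
bbox px (212, 66, 211, 209) disc [array([ 0.5994, -0.0121]), np.float64(0.0419)]
```

Request:
move_arm(
  plan=[
    {"x": 0.006, "y": 0, "z": 0.001, "yaw": 0, "fingers": 0.3},
    {"x": 0.012, "y": 0, "z": 0.001, "yaw": 0, "fingers": 0.3},
    {"x": 0.016, "y": 0, "z": 0.001, "yaw": 0, "fingers": 0.3},
    {"x": 0.018, "y": 0, "z": 0.001, "yaw": 0, "fingers": 0.3},
    {"x": 0.018, "y": 0, "z": 0.001, "yaw": 0, "fingers": 0.3},
  ],
)

```text
time: 3.8
eef_pos: [0.5819, 0.0043, 0.0533]
tcp_rot: [0.924, -0.382, 0.0, 0.0]
contact_force: [-0.9, -0.1, 0.2]
opening: 0.702
finger_force: 0.3
```

```bash
python3 look.py w5.png
```

```text
t 3.85 pos [0.5818 0.0044 0.0532] xang -45.0 q [-0.17  0.29  1.92 -0.    0.92  2.19] F [0.7 0.7 0. ] open 0.7
shift [ 0.0033  0.0001 -0.0008] yaw 0.001
bbox px (210, 65, 211, 212) disc [array([ 0.6102, -0.0242]), np.float64(0.0419)]
```

View pics/w5.png

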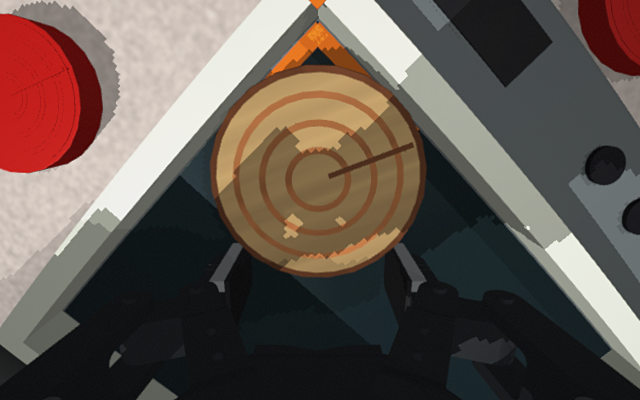

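Slice centre is at about (317,170), within about 2 mm of both walls, and the force shows no firm contact yet. I'll push in small steps until the force rises.

Request:
move_arm(
  plan=[
    {"x": 0.0015, "y": 0, "z": 0, "yaw": 0, "fingers": 0.3},
    {"x": 0.0015, "y": 0, "z": 0, "yaw": 0, "fingers": 0.3},
  ],
)

```text
time: 4.05
eef_pos: [0.5828, 0.0035, 0.0531]
tcp_rot: [0.924, -0.382, -0.0, 0.0]
contact_force: [-0.9, -0.1, -0.5]
opening: 0.703
finger_force: 0.4
```

Request:
move_arm(
  plan=[
    {"x": 0.0015, "y": 0, "z": 0, "yaw": 0, "fingers": 0.3},
    {"x": 0.0015, "y": 0, "z": 0, "yaw": 0, "fingers": 0.3},
  ],
)

```text
time: 4.25
eef_pos: [0.5838, 0.0026, 0.0531]
tcp_rot: [0.924, -0.382, -0.0, 0.0]
contact_force: [-1.2, 0.7, 0.1]
opening: 0.696
finger_force: 0.7
```

Request:
move_arm(
  plan=[
    {"x": 0.0015, "y": 0, "z": 0, "yaw": 0, "fingers": 0.3},
    {"x": 0.0015, "y": 0, "z": 0, "yaw": 0, "fingers": 0.3},
  ],
)

```text
time: 4.45
eef_pos: [0.5841, 0.0021, 0.053]
tcp_rot: [0.924, -0.382, -0.002, -0.0]
contact_force: [-3.3, 3.0, 2.1]
opening: 0.702
finger_force: 2.5
```

Request:
move_arm(
  plan=[
    {"x": 0.001, "y": 0, "z": 0, "yaw": 0, "fingers": 0.3},
    {"x": 0.001, "y": 0, "z": 0, "yaw": 0, "fingers": 0.3},
  ],
)

```text
time: 4.65
eef_pos: [0.5842, 0.0019, 0.0528]
tcp_rot: [0.924, -0.382, -0.003, -0.0]
contact_force: [-6.0, 4.0, 3.5]
opening: 0.7
finger_force: 3.6
```

Both walls are pushing back (−x and +y forces), so the slice is seated. I'll retreat and check.

Request:
move_arm(
  plan=[
    {"x": -0.01, "y": 0, "z": 0, "yaw": 0, "fingers": 0.3},
    {"x": -0.03, "y": 0, "z": 0, "yaw": 0, "fingers": 0.3},
    {"x": -0.05, "y": 0, "z": -0.02, "yaw": 0, "fingers": 0.3},
    {"x": -0.05, "y": 0, "z": -0.06, "yaw": 0, "fingers": 0.3},
    {"x": -0.05, "y": 0, "z": -0.1, "yaw": 0, "fingers": 0.3},
  ],
)

```text
time: 5.15
eef_pos: [0.5495, 0.0365, 0.1534]
tcp_rot: [0.924, -0.382, -0.0, 0.0]
contact_force: [1.1, 0.4, 1.2]
opening: 0.702
finger_force: 0.0
```

```bash
python3 - <<'E'
from h import *
import runpy,sys; sys.argv=['look.py','w6.png']; runpy.run_path('look.py')
# lid: ray from top view through underside free edge, on circle r=.225 about hinge (x,y,z)=(.,.138,.076)
hy,hz=-.067+.095+.110,.076
for px,r,nm in(((245.7,177),.225,'under edge'),((241.3,177),np.hypot(.225,.014),'outer edge')):
    o,d=rays('top',[px]); d=d[0]
    q=np.array([o[1]-hy,o[2]-hz]);w=d[1:]
    t=np.roots([w@w,2*q@w,q@q-r*r]);print(nm,[(o+d*k).round(3) for k in t.real],t.imag)
E
```

```text
t 5.2 pos [0.5547 0.0359 0.1625] xang -44.9 q [-0.12  0.09  1.94 -0.    1.1   2.24] F [ 2.9 -0.4  4. ] open 0.7
shift [0.0434 0.0042 0.109 ] yaw 0.001
bbox px (253, 4, 130, 136) disc [array([ 0.6121, -0.0259]), np.float64(0.042)]
under edge [array([ 0.607,  0.266, -0.109]), array([0.53 , 0.197, 0.293])] [0. 0.]
outer edge [array([ 0.605,  0.279, -0.099]), array([0.531, 0.209, 0.29 ])] [0. 0.]
```

Slice centre now measures (0.612, −0.026), so it is seated. The lid stands at about 1.84 rad, with its outer free edge near y 0.209, z 0.29. Next I go up, over and behind the lid, turning the tool so both shut fingers face it.

Request:
move_arm(
  plan=[
    {"x": 0, "y": 0, "z": -0.2, "yaw": -0.15, "fingers": 1},
    {"x": 0, "y": 0, "z": -0.2, "yaw": -0.3, "fingers": 1},
    {"x": 0, "y": 0, "z": -0.2, "yaw": -0.45, "fingers": 1},
    {"x": 0, "y": 0, "z": -0.2, "yaw": -0.6, "fingers": 1},
    {"x": 0, "y": 0, "z": -0.2, "yaw": -0.75, "fingers": 1},
  ],
)

```text
time: 5.7
eef_pos: [0.5538, 0.0356, 0.3638]
tcp_rot: [1.0, -0.014, 0.01, 0.001]
contact_force: [0.8, -0.5, -0.0]
opening: -0.001
finger_force: 0.0
```

```bash
python3 -c "
from h import *
go([.537,.275,.37],90.5)"
```

```text
t 5.7 pos [0.5538 0.0356 0.3638] xang -1.6 q [-0.12 -0.06  1.72 -0.    1.47  1.48] F [ 0.8 -0.5 -0. ] open -0.0
shift [-0.0235 -0.2388 -0.0073] yaw -1.608
```

Request:
move_arm(
  plan=[
    {"x": -0.022, "y": -0.239, "z": -0.007, "yaw": -1.6, "fingers": 1},
    {"x": -0.022, "y": -0.239, "z": -0.007, "yaw": -1.6, "fingers": 1},
    {"x": -0.022, "y": -0.239, "z": -0.007, "yaw": -1.6, "fingers": 1},
    {"x": -0.022, "y": -0.239, "z": -0.007, "yaw": -1.6, "fingers": 1},
    {"x": -0.022, "y": -0.239, "z": -0.007, "yaw": -1.6, "fingers": 1},
  ],
)

```text
time: 6.2
eef_pos: [0.5366, 0.2782, 0.3604]
tcp_rot: [0.935, 0.353, 0.001, 0.0]
contact_force: [-0.5, -0.3, 0.7]
opening: -0.005
finger_force: 0.0
```

```bash
python3 -c "
from h import *
go([.537,.275,.37],90.5)"
```

```text
t 6.2 pos [0.5366 0.2782 0.3604] xang 41.4 q [ 0.31  0.06  1.6  -0.    1.48  1.16] F [-0.5 -0.3  0.7] open -0.0
shift [-0.0018  0.0027 -0.0096] yaw -0.857
```

Request:
move_arm(
  plan=[
    {"x": 0, "y": 0, "z": 0, "yaw": -0.86, "fingers": 1},
    {"x": 0, "y": 0, "z": 0, "yaw": -0.86, "fingers": 1},
    {"x": 0, "y": 0, "z": 0, "yaw": -0.86, "fingers": 1},
    {"x": 0, "y": 0, "z": 0, "yaw": -0.86, "fingers": 1},
    {"x": 0, "y": 0, "z": 0, "yaw": -0.86, "fingers": 1},
  ],
)

```text
time: 6.7
eef_pos: [0.5372, 0.2757, 0.3601]
tcp_rot: [0.741, 0.671, 0.001, 0.001]
contact_force: [0.1, -0.1, 0.3]
opening: -0.001
finger_force: 0.0
```

Request:
move_arm(
  plan=[
    {"x": 0, "y": 0, "z": 0, "yaw": -0.11, "fingers": 1},
    {"x": 0, "y": 0, "z": 0, "yaw": -0.11, "fingers": 1},
  ],
)

```text
time: 6.9
eef_pos: [0.5371, 0.2756, 0.3602]
tcp_rot: [0.706, 0.709, 0.001, 0.001]
contact_force: [-0.2, -0.2, -0.3]
opening: 0.009
finger_force: 0.0
```

```bash
python3 -c "
from h import *
s=ctrl.get_state();np.savez('w7.npz',p=s['eef_pos'],r=s['tcp_rot']);shot('wrist','w7.png')
go([.537,.275,.25],90.5)"
```

```text
t 6.95 pos [0.537  0.2756 0.3602] xang 90.1 q [ 0.31  0.06  1.6  -0.    1.48  0.3 ] F [ 0.  -0.7  0. ] open 0.0
shift [-0.0006 -0.0002  0.1102] yaw -0.007
```

View pics/w7.png

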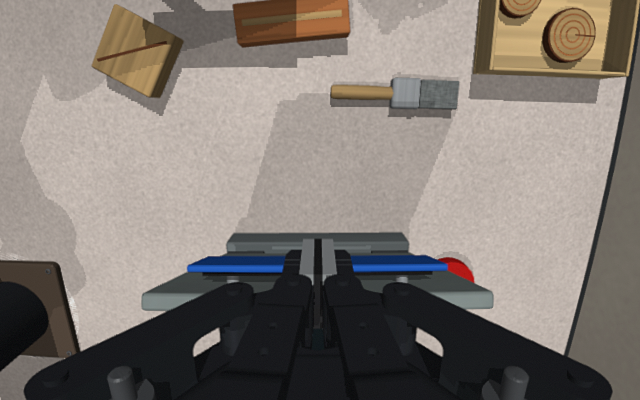

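The view shows the lid from behind and above: blue plate strip across about (190–445, 257–274), lid free edge at about (142–492, 292–308), fingers centred. I'll work out where the plate's outer face is.

```bash
python3 - <<'E'
from h import *
z=np.load('w7.npz'); s=dict(eef_pos=z['p'],tcp_rot=z['r'])
im=cv2.imread('pics/w7.png'); m=cv2.inRange(cv2.cvtColor(im,cv2.COLOR_BGR2HSV),(105,150,60),(125,255,255))
for u in(220,240,400,420):
    v=np.where(m[200:330,u])[0]+200; print(u,v.min(),v.max(),[plane('wrist',[(u,w)],h,s)[0][1].round(4) for w in(v.min(),v.max()) for h in(.265,.28)])
print(plane('wrist',[(142,293),(492,293),(142,309),(492,309)],.29,s).round(4))
E
```

```text
220 257 272 [np.float64(0.231), np.float64(0.238), np.float64(0.2181), np.float64(0.2259)]
240 256 272 [np.float64(0.232), np.float64(0.2389), np.float64(0.2183), np.float64(0.2261)]
400 256 271 [np.float64(0.2325), np.float64(0.2394), np.float64(0.2196), np.float64(0.2273)]
420 256 270 [np.float64(0.2325), np.float64(0.2394), np.float64(0.2205), np.float64(0.2281)]
[[0.4093 0.2132 0.29  ]
 [0.665  0.2142 0.29  ]
 [0.4072 0.1997 0.29  ]
 [0.6672 0.2007 0.29  ]]
```

Request:
move_arm(
  plan=[
    {"x": 0, "y": 0, "z": 0.045, "yaw": 0, "fingers": 1},
    {"x": 0, "y": 0, "z": 0.085, "yaw": 0, "fingers": 1},
    {"x": 0, "y": 0, "z": 0.11, "yaw": 0, "fingers": 1},
    {"x": 0, "y": 0, "z": 0.115, "yaw": 0, "fingers": 1},
  ],
)

```text
time: 7.35
eef_pos: [0.5348, 0.2749, 0.2405]
tcp_rot: [0.706, 0.708, -0.003, -0.002]
contact_force: [0.4, -0.3, -0.7]
opening: 0.005
finger_force: 0.0
```

Request:
move_arm(
  plan=[
    {"x": -0.015, "y": 0, "z": 0, "yaw": 0, "fingers": 1},
    {"x": -0.025, "y": 0, "z": 0, "yaw": 0, "fingers": 1},
    {"x": -0.033, "y": 0, "z": 0, "yaw": 0, "fingers": 1},
    {"x": -0.041, "y": 0, "z": 0, "yaw": 0, "fingers": 1},
    {"x": -0.049, "y": 0, "z": -0.003, "yaw": 0, "fingers": 1},
  ],
)

```text
time: 7.85
eef_pos: [0.5384, 0.2284, 0.2519]
tcp_rot: [0.706, 0.708, 0.005, -0.0]
contact_force: [0.2, 6.7, 3.7]
opening: -0.004
finger_force: 3.4
```

```bash
python3 -c "
from h import *
go([.537,.185,.266],90.5)"
```

```text
t 7.85 pos [0.5384 0.2284 0.2519] xang 90.2 q [0.23 0.07 1.79 0.01 1.28 0.22] F [0.2 6.7 3.7] open -0.0
shift [-0.0433 -0.0015 -0.0144] yaw -0.005
```

Request:
move_arm(
  plan=[
    {"x": -0.009, "y": 0, "z": -0.004, "yaw": 0, "fingers": 1},
    {"x": -0.018, "y": 0, "z": -0.009, "yaw": 0, "fingers": 1},
    {"x": -0.027, "y": 0, "z": -0.013, "yaw": 0, "fingers": 1},
    {"x": -0.036, "y": 0, "z": -0.016, "yaw": 0, "fingers": 1},
    {"x": -0.045, "y": 0, "z": -0.018, "yaw": 0, "fingers": 1},
  ],
)

```text
time: 8.35
eef_pos: [0.5374, 0.1812, 0.2666]
tcp_rot: [0.706, 0.709, 0.001, 0.0]
contact_force: [2.5, 3.9, -2.5]
opening: -0.0
finger_force: 2.0
```

Request:
move_arm(
  plan=[
    {"x": -0.01, "y": 0, "z": -0.002, "yaw": 0, "fingers": 1},
    {"x": -0.02, "y": 0, "z": -0.003, "yaw": 0, "fingers": 1},
    {"x": -0.03, "y": 0, "z": -0.004, "yaw": 0, "fingers": 1},
    {"x": -0.04, "y": 0, "z": -0.003, "yaw": 0, "fingers": 1},
    {"x": -0.05, "y": 0, "z": -0.002, "yaw": 0, "fingers": 1},
  ],
)

```text
time: 8.85
eef_pos: [0.5374, 0.1308, 0.2693]
tcp_rot: [0.706, 0.709, 0.0, 0.0]
contact_force: [-0.7, 4.8, 3.5]
opening: -0.001
finger_force: 2.2
```

```bash
python3 -c "
from h import *
go([.537,.077,.255],90.5);shot('side','s2.png')"
```

```text
t 8.85 pos [0.5374 0.1308 0.2693] xang 90.2 q [ 0.06 -0.01  1.84 -0.    1.31  0.05] F [-0.7  4.8  3.5] open -0.0
shift [-0.0538 -0.0006  0.0143] yaw -0.004
```

View pics/s2.png

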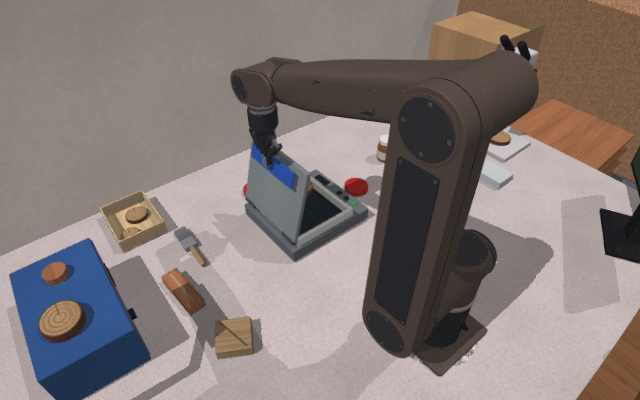

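The finger is on the blue plate at about (268,155) and the lid is at about 1.3 rad, moving smoothly. Continuing along the arc.

Request:
move_arm(
  plan=[
    {"x": -0.011, "y": 0, "z": 0.002, "yaw": 0, "fingers": 1},
    {"x": -0.024, "y": 0, "z": 0.005, "yaw": 0, "fingers": 1},
    {"x": -0.037, "y": 0, "z": 0.009, "yaw": 0, "fingers": 1},
    {"x": -0.05, "y": 0, "z": 0.013, "yaw": 0, "fingers": 1},
    {"x": -0.062, "y": 0, "z": 0.018, "yaw": 0, "fingers": 1},
  ],
)

```text
time: 9.4
eef_pos: [0.538, 0.068, 0.2501]
tcp_rot: [0.706, 0.708, 0.0, 0.001]
contact_force: [1.0, 1.5, 4.1]
opening: 0.001
finger_force: 1.7
```

```bash
python3 -c "
from h import *
go([.537,.0125,.213],90.5)"
```

```text
t 9.4 pos [0.538  0.068  0.2501] xang 90.2 q [-0.06 -0.02  1.88 -0.    1.28 -0.06] F [1.  1.5 4.1] open 0.0
shift [-0.0555 -0.0013  0.0372] yaw -0.005
```

Request:
move_arm(
  plan=[
    {"x": -0.0125, "y": 0, "z": 0.006, "yaw": 0, "fingers": 1},
    {"x": -0.026, "y": 0, "z": 0.013, "yaw": 0, "fingers": 1},
    {"x": -0.0365, "y": 0, "z": 0.021, "yaw": 0, "fingers": 1},
    {"x": -0.0465, "y": 0, "z": 0.0295, "yaw": 0, "fingers": 1},
    {"x": -0.0555, "y": 0, "z": 0.037, "yaw": 0, "fingers": 1},
  ],
)

```text
time: 9.9
eef_pos: [0.5375, 0.0132, 0.2119]
tcp_rot: [0.706, 0.709, -0.001, -0.0]
contact_force: [1.2, 1.2, 2.3]
opening: 0.0
finger_force: 1.0
```

```bash
python3 -c "
from h import *
go([.537,-.012,.183],90.5)"
```

```text
t 9.9 pos [0.5375 0.0132 0.2119] xang 90.2 q [-0.16  0.    1.93 -0.    1.21 -0.17] F [1.2 1.2 2.3] open 0.0
shift [-0.0252 -0.0006  0.0289] yaw -0.005
```

Request:
move_arm(
  plan=[
    {"x": -0.0065, "y": 0, "z": 0.007, "yaw": 0, "fingers": 1},
    {"x": -0.0125, "y": 0, "z": 0.0145, "yaw": 0, "fingers": 1},
    {"x": -0.019, "y": 0, "z": 0.022, "yaw": 0, "fingers": 1},
    {"x": -0.0245, "y": 0, "z": 0.03, "yaw": 0, "fingers": 1},
    {"x": -0.0295, "y": 0, "z": 0.038, "yaw": 0, "fingers": 1},
  ],
)

```text
time: 10.4
eef_pos: [0.5379, -0.0158, 0.1744]
tcp_rot: [0.705, 0.709, -0.0, -0.0]
contact_force: [-0.9, -0.6, 2.5]
opening: 0.001
finger_force: 0.9
```

```bash
python3 -c "
from h import *
go([.537,-.030,.149],90.5)"
```

```text
t 10.4 pos [ 0.5379 -0.0158  0.1744] xang 90.3 q [-0.22  0.04  1.96 -0.    1.14 -0.22] F [-0.9 -0.6  2.5] open 0.0
shift [-0.0141 -0.0009  0.0254] yaw -0.004
```

Request:
move_arm(
  plan=[
    {"x": -0.003, "y": 0, "z": 0.005, "yaw": 0, "fingers": 1},
    {"x": -0.006, "y": 0, "z": 0.01, "yaw": 0, "fingers": 1},
    {"x": -0.009, "y": 0, "z": 0.016, "yaw": 0, "fingers": 1},
    {"x": -0.012, "y": 0, "z": 0.022, "yaw": 0, "fingers": 1},
    {"x": -0.014, "y": 0, "z": 0.028, "yaw": 0, "fingers": 1},
  ],
)

```text
time: 10.9
eef_pos: [0.538, -0.0296, 0.1466]
tcp_rot: [0.705, 0.709, -0.0, -0.0]
contact_force: [-0.2, -1.1, 1.4]
opening: -0.0
finger_force: 0.8
```

Request:
move_arm(
  plan=[
    {"x": -0.002, "y": 0, "z": 0.005, "yaw": 0, "fingers": 1},
    {"x": -0.004, "y": 0, "z": 0.01, "yaw": 0, "fingers": 1},
    {"x": -0.005, "y": 0, "z": 0.015, "yaw": 0, "fingers": 1},
    {"x": -0.006, "y": 0, "z": 0.02, "yaw": 0, "fingers": 1},
    {"x": -0.006, "y": 0, "z": 0.024, "yaw": 0, "fingers": 1},
  ],
)

```text
time: 11.4
eef_pos: [0.5384, -0.0356, 0.123]
tcp_rot: [0.706, 0.709, 0.0, 0.0]
contact_force: [-0.6, -1.6, 1.7]
opening: -0.0
finger_force: 0.7
```

Request:
move_arm(
  plan=[
    {"x": 0, "y": 0, "z": 0.002, "yaw": 0, "fingers": 1},
    {"x": 0, "y": 0, "z": 0.004, "yaw": 0, "fingers": 1},
    {"x": 0, "y": 0, "z": 0.006, "yaw": 0, "fingers": 1},
    {"x": 0, "y": 0, "z": 0.008, "yaw": 0, "fingers": 1},
    {"x": 0, "y": 0, "z": 0.009, "yaw": 0, "fingers": 1},
  ],
)

```text
time: 11.9
eef_pos: [0.5383, -0.0353, 0.1142]
tcp_rot: [0.706, 0.709, 0.0, 0.0]
contact_force: [0.4, -1.5, 1.0]
opening: -0.002
finger_force: 0.7
```

Request:
move_arm(
  plan=[
    {"x": 0, "y": 0, "z": 0.001, "yaw": 0, "fingers": 1},
    {"x": 0, "y": 0, "z": 0.002, "yaw": 0, "fingers": 1},
    {"x": 0, "y": 0, "z": 0.002, "yaw": 0, "fingers": 1},
  ],
)

```text
time: 12.2
eef_pos: [0.5381, -0.0352, 0.1121]
tcp_rot: [0.706, 0.709, 0.0, -0.0]
contact_force: [0.7, -0.5, -0.4]
opening: 0.004
finger_force: 0.3
```

Request:
move_arm(
  plan=[
    {"x": 0, "y": 0, "z": 0.001, "yaw": 0, "fingers": 1},
    {"x": 0, "y": 0, "z": 0.002, "yaw": 0, "fingers": 1},
    {"x": 0, "y": 0, "z": 0.002, "yaw": 0, "fingers": 1},
  ],
)

```text
time: 12.5
eef_pos: [0.5381, -0.0353, 0.1101]
tcp_rot: [0.706, 0.709, 0.0, -0.0]
contact_force: [0.6, -0.1, 1.0]
opening: 0.006
finger_force: 0.3
```

Request:
move_arm(
  plan=[
    {"x": 0, "y": 0, "z": 0.001, "yaw": 0, "fingers": 1},
    {"x": 0, "y": 0, "z": 0.001, "yaw": 0, "fingers": 1},
  ],
)

```text
time: 12.7
eef_pos: [0.5381, -0.0353, 0.1093]
tcp_rot: [0.706, 0.709, -0.0, -0.0]
contact_force: [-0.5, -0.9, 1.1]
opening: 0.001
finger_force: 0.7
```

Request:
move_arm(
  plan=[
    {"x": 0, "y": 0, "z": 0.001, "yaw": 0, "fingers": 1},
    {"x": 0, "y": 0, "z": 0.001, "yaw": 0, "fingers": 1},
  ],
)

```text
time: 12.9
eef_pos: [0.5381, -0.0353, 0.1086]
tcp_rot: [0.706, 0.709, -0.0, -0.0]
contact_force: [-1.2, -0.0, 4.9]
opening: -0.004
finger_force: 2.3
```

Request:
move_arm(
  plan=[
    {"x": 0, "y": 0, "z": 0.001, "yaw": 0, "fingers": 1},
    {"x": 0, "y": 0, "z": 0.001, "yaw": 0, "fingers": 1},
  ],
)

```text
time: 13.1
eef_pos: [0.5382, -0.0354, 0.1079]
tcp_rot: [0.706, 0.709, -0.0, -0.0]
contact_force: [-2.7, -0.4, 7.0]
opening: 0.003
finger_force: 3.3
```

Request:
move_arm(
  plan=[
    {"x": 0, "y": 0, "z": 0.001, "yaw": 0, "fingers": 1},
    {"x": 0, "y": 0, "z": 0.001, "yaw": 0, "fingers": 1},
  ],
)

```text
time: 13.3
eef_pos: [0.5382, -0.0353, 0.1073]
tcp_rot: [0.706, 0.709, -0.0, -0.0]
contact_force: [-3.5, -0.2, 8.6]
opening: 0.001
finger_force: 4.2
```

The lid is down and the plate spring is compressing. I'll settle at about 10 N and hold.

Request:
move_arm(
  plan=[
    {"x": 0, "y": 0, "z": 0.0006, "yaw": 0, "fingers": 1},
    {"x": 0, "y": 0, "z": 0.0006, "yaw": 0, "fingers": 1},
    {"x": 0, "y": 0, "z": 0.0006, "yaw": 0, "fingers": 1},
    {"x": 0, "y": 0, "z": 0.0006, "yaw": 0, "fingers": 1},
    {"x": 0, "y": 0, "z": 0.0006, "yaw": 0, "fingers": 1},
  ],
)

```text
time: 13.8
eef_pos: [0.5382, -0.0353, 0.107]
tcp_rot: [0.705, 0.709, -0.0, -0.0]
contact_force: [-5.3, 0.3, 9.0]
opening: -0.001
finger_force: 4.6
```

Request:
move_arm(
  plan=[
    {"x": 0, "y": 0, "z": 0, "yaw": 0, "fingers": 1},
    {"x": 0, "y": 0, "z": 0, "yaw": 0, "fingers": 1},
    {"x": 0, "y": 0, "z": 0, "yaw": 0, "fingers": 1},
    {"x": 0, "y": 0, "z": 0, "yaw": 0, "fingers": 1},
    {"x": 0, "y": 0, "z": 0, "yaw": 0, "fingers": 1},
  ],
)

```text
time: 14.3
eef_pos: [0.5382, -0.0353, 0.107]
tcp_rot: [0.705, 0.709, -0.0, -0.0]
contact_force: [-4.2, -0.3, 9.6]
opening: -0.001
finger_force: 4.6
```

```bash
python3 -c "
from h import *
go([.537,-.035,.2],90.5);im=shot('side','s3.png');cv2.imwrite('pics/s3c.png',cv2.resize(im[130:270,210:380,::-1],None,fx=4,fy=4))"
```

```text
t 14.3 pos [ 0.5382 -0.0353  0.107 ] xang 90.3 q [-0.25  0.13  2.01 -0.    1.01 -0.26] F [-4.2 -0.3  9.6] open -0.0
shift [ 0.0003 -0.0013 -0.093 ] yaw -0.004
```

View pics/s3c.png

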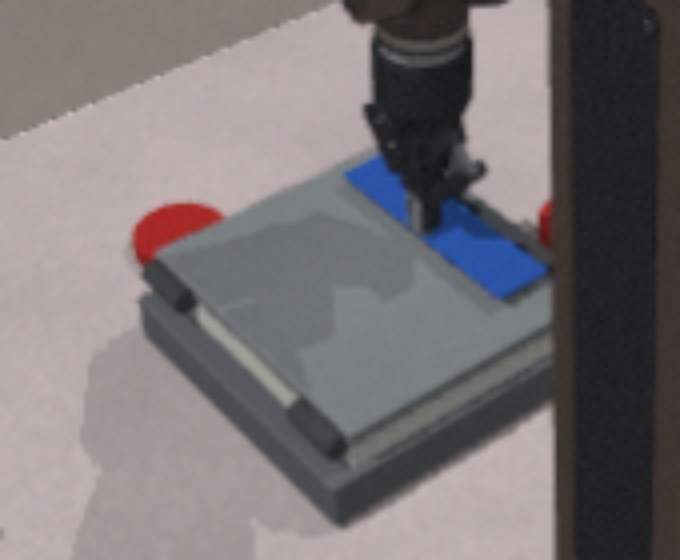

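The crop shows the lid lying flat on the rim, with the fingers on the blue plate at about (425,225). The hold lasted over a second at about 9.5 N. Retreating straight up.

Request:
move_arm(
  plan=[
    {"x": 0, "y": 0, "z": -0.003, "yaw": 0, "fingers": 1},
    {"x": 0, "y": 0, "z": -0.01, "yaw": 0, "fingers": 1},
    {"x": 0, "y": 0, "z": -0.04, "yaw": 0, "fingers": 1},
    {"x": 0, "y": 0, "z": -0.08, "yaw": 0, "fingers": 1},
    {"x": 0, "y": 0, "z": -0.12, "yaw": 0, "fingers": 1},
  ],
)

```text
time: 14.85
eef_pos: [0.5374, -0.0349, 0.2257]
tcp_rot: [0.706, 0.709, -0.0, -0.001]
contact_force: [-0.2, -0.4, 0.3]
opening: -0.001
finger_force: 0.0
```

Request:
move_arm(
  plan=[
    {"x": 0, "y": 0, "z": -0.03, "yaw": 0, "fingers": 1},
    {"x": 0, "y": 0, "z": -0.03, "yaw": 0, "fingers": 1},
    {"x": 0, "y": 0, "z": -0.03, "yaw": 0, "fingers": 1},
    {"x": 0, "y": 0, "z": -0.03, "yaw": 0, "fingers": 1},
  ],
)

```text
time: 15.25
eef_pos: [0.5372, -0.035, 0.2536]
tcp_rot: [0.706, 0.709, -0.001, -0.002]
contact_force: [-0.8, -0.6, -0.7]
opening: 0.001
finger_force: 0.0
```

```bash
python3 - <<'E'
from h import *
go([.537,-.035,.2])
im=shot('top','t9.png'); hsv=cv2.cvtColor(im,cv2.COLOR_RGB2HSV)
a=cv2.imread('pics/s3.png');b=shot('side','s9.png')[:,:,::-1]
d=cv2.absdiff(a,b).max(2)[225:260,230:330]; print('lid region diff px',(d>60).sum())
def blue(i):
    m=cv2.inRange(cv2.cvtColor(i,cv2.COLOR_BGR2HSV),(105,150,60),(125,255,255)); m[:,:220]=0;m[:,360:]=0;m[:150]=0;m[240:]=0
    return cv2.boundingRect(m)
print('plate bbox side before/after',blue(a),blue(np.ascontiguousarray(b)))
E
```

```text
t 15.25 pos [ 0.5372 -0.035   0.2536] xang 90.2 q [-0.25 -0.03  1.89  0.    1.29 -0.26] F [-0.8 -0.6 -0.7] open 0.0
shift [-0.0001 -0.      0.0536] yaw None
lid region diff px 0
plate bbox side before/after (296, 169, 51, 35) (296, 168, 51, 36)
```

The lid stayed closed after the release and the arm is clear. Handing in.

```bash
python3 -c "
from plant import ctrl
print(ctrl.sign_off())"
```

```text
the job is handed in; nothing more can be done
None
```

The job is handed in with no verdict returned: the slice was pushed against both walls of the orange corner, and the lid was closed gently, pressed at about 9.5 N for a second and stayed shut, with the arm clear and the slice not viewed again once covered.

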